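# Clamp the green circuit board with the torque-limited knob

## Robot

A 6-joint arm with a two-finger parallel gripper is mounted at the origin on the work surface. World frame = base frame: x ahead of the robot, y to its left, z up, the work surface at z = 0. Lengths are in m, angles in rad, forces in N, time in s.
With the tool pointing down it reaches from about 0.3 to 0.875 m from the base axis. Payload 4.2 kg.
Tool frame: the origin (TCP) lies at the very end of the fingers, on their centre line; the grasp point (between the pads) lies 19 mm behind it (manip.tcp_to_grasp is the distance from the TCP to the grasp point, in m); z points along the fingers, y is the line along which they close (so a half turn about z gives the same grasp; the last joint's range is limited). The gripper opens to 85 mm and grips with 20 to 120 N. Pads are 22 mm wide; open, the fingers measure 114 mm over their backs; the gripper's body (76 mm by 85 mm) begins 54 mm behind the grasp point. The pads swing forward as they close: fully open they stand 13 mm farther back than shut.
Start: joints at [1.244, 0.32, 1.565, -0, 1.257, -0.02], TCP at [0.174, 0.548, 0.231] pointing down, gripper open.
Joint ranges: [-3.11, 3.11], [-0.84, 2.01], [0.21, 2.61], [-1.34, 4.49], [0.05, 2.63], [-2.56, 2.56]. Speed limits (rad/s): [2.57, 2.57, 3.14, 3.14, 3.14, 3.14].

## Interface

Orientations are given as a unit quaternion [x, y, z, w].
In Python, from cell import manip, read_camera, sign_off gives the robot as it stands.
- The arm moves only by the shell command python3 -m pendant 'ROWS' [OPENING]. ROWS is JSON, a list of rows, each a list of 4 numbers: the shift along the tool's x, y, z in units of 0.02 m (1.0 is 0.02 m), then the turn about the tool's z in units of 10 degrees (1.0 is 10 degrees). A call has 1 to 12 rows; each row shifts and turns the commanded pose from where the row before left it, along the tool's axes as they then stand; what a row does not reach is not made up. A row lasts 1/8 s, in which the tool goes at most 62.5 mm and 10.7 degrees, less where a joint would pass 70% of its speed; a pose out of reach is approached as far as the arm can. A call with a number of a shift or a turn outside -1 to 1 is refused whole. A call with a gripper value outside its range is refused whole. OPENING is the gripper's target within -1 to 1 (shut at 1, half-way at 0, fully open at -1), set as the call begins (- or left out, the last holds). The fingers move at their own pace and stop on an object; the grip force is fixed at half the most. Time passes only in rows, so rows that do not move let the fingers close. It gives the time, the measured TCP pose, the force, the opening and the grip force at its end, in the units of the state.
- manip.read_state(): the state, without advancing time (a new reading comes with each control period).
- read_camera(name): name is "scene" or "side" or "wrist"; returns a dict with "image" (400x640x3 uint8, red, green, blue), "mtx" (3x3 intrinsics, pixels), "world_to_cam" (4x4, takes a point from world to camera coordinates). Camera axes: x right, y up, looking along -z (the intrinsics and any distortion apply to the point x, -y, -z); pixel columns grow to the right and rows downward; lengths in m; the calibration is good to about 2 mm. A picture is of the moment at which its call begins. There is no depth.
- sign_off(): hands the job in; it is judged then, once.
The state is a dict: "t": time; "joint_positions": joint angles; "joint_velocities": joint speeds; "effort": joint torques, N m; "ee_pos": TCP position; "eef_rot": TCP orientation; "force": force on the tool from outside, world axes, zero at the start; "wrist_torque": the same for the moment, N m; "width": finger opening in m; "finger_force": force on a finger pad.
Only numpy, scipy, OpenCV 4.12 (cv2) and the standard library are available. Lean on these libraries where they do the work, as an engineer would, in place of code of your own. Each camera call takes 0.05 s, during which the arm holds its last target. There are 200 camera calls.

## Task

Two board clamps stand on the electronics bench. Tighten the one that holds the green circuit board: turn its black knob clockwise (seen from above) until the orange arm has closed against the board and the knob slips on for about two clicks (30 degrees), then let go. Leave the clamp with the blue board as it is.

Things in the scene. Friction and masses are not known exactly. Their poses are not given: they have to be found in the camera images.
- green_grip (a point): On the upright axis of the green clamp's knob, 82 mm above the table, 10 mm below the knob's top. The knob is a black bar 44 mm long (x), 14 mm thick (y), 38 mm high, white line on top at its -x end, on a steel disc 42 mm across whose top is 26 mm below this point. Pinch it across y from above. Beside it nothing is higher than 50 mm. Fixed clamp: plate 145 x 150 mm with an 80 x 60 mm green board.
- green_arm (a joint): Swing of the orange arm under that knob (62 mm to its rubber roller), in rad: 0 wide open, growing clockwise seen from above; at 1.0 the board's edge stops the roller hard. Starts at 0.3 to 0.6. Turns with the knob (drag 0.04 N m) and stays where it is left.
- green_knob (a joint): Slip of that knob on its arm, in rad: 0 at the start, growing clockwise. The knob carries the arm along until the arm is stopped, then slips at 0.15 N m with a steady drag (one click is 15 degrees, 0.26 rad). Turned back, it takes the arm back. The whole turn (arm to 1.0, then 0.5 of slip) is 0.9 to 1.2 rad: one grasp.
- blue_tip (a point): The end of the orange arm of the other clamp, alike in every way but holding a blue board; 62 mm from that clamp's knob axis, 39 mm above the table. To be left alone.
Mind the look-alikes: they are no part of the job. What is shaped like the part that bears green_grip but brown or yellow is not meant.

How it is judged:
By the outcome, as a careful person would: the job done as asked, in the order asked, and still so for the second after the job is handed in, with the robot touching nothing.
It also fails if it takes over 32 s, if anything falls off the work surface, if the arm or the gripper's body presses on something with over 40 N, if the wrist force passes 120 N, or if a joint passes its speed limit or range.

## Working session

There is one attempt and no reset: what is moved stays moved. The work goes in short steps, Python scripts to look and compute and a shell command to move; the robot and the scene stay as the last step left them, time stands still between calls to the robot, and variables do not carry over. Pictures are saved under pics/ and viewed, at most 10 in all, crops included, and the job is handed in when it is done.

```bash
mkdir -p pics; cat > h.py <<'E'
import numpy as np, cv2
from cell import manip, read_camera, sign_off
def shot(n,f):
    c=read_camera(n); cv2.imwrite(f'pics/{f}.png',cv2.cvtColor(c['image'],cv2.COLOR_RGB2BGR))
    np.savez(f'pics/{f}.npz',**{k:c[k] for k in('image','mtx','world_to_cam')}); return c
def load(f): return dict(np.load(f'pics/{f}.npz'))
def ray(c,u,v):
    K=c['mtx'];T=c['world_to_cam'];R=T[:3,:3]
    d=np.linalg.solve(K,[u,v,1.]);d=np.array([d[0],-d[1],-d[2]])
    return -R.T@T[:3,3],R.T@d
def onz(c,u,v,z):
    o,d=ray(c,u,v);return o+d*(z-o[2])/d[2]
def proj(c,p):
    q=c['world_to_cam']@np.r_[p,1];q=c['mtx']@[q[0],-q[1],-q[2]];return q[:2]/q[2]
E
python3 - <<'E'
from h import *
a=shot('scene','scene1');b=shot('side','side1');w=shot('wrist','wrist1')
s=manip.read_state();print(s)
for c in(a,b,w):print(c['mtx'],ray(c,320,200))
cv2.imwrite('pics/m.png',cv2.cvtColor(np.vstack([cv2.resize(np.hstack([a['image'],b['image']]),(800,250)),cv2.resize(w['image'],(560,350))[:, :] if 0 else np.hstack([cv2.resize(w['image'],(560,350)),np.zeros((350,240,3),np.uint8)])]),cv2.COLOR_RGB2BGR))
E
```

```text
{'t': 0.15, 'joint_positions': array([ 1.24396808e+00,  3.20139186e-01,  1.56536299e+00, -1.71934214e-05,
        1.25739778e+00, -1.99621509e-02]), 'joint_velocities': array([ 0.00192602, -0.00079309, -0.00398791, -0.0006451 , -0.00218368,
        0.00189828]), 'effort': array([ 9.33572555e-04, -4.15841746e+01, -2.34344620e+01,  8.56916995e-05,
        6.09961222e-03, -3.31653075e-05]), 'ee_pos': array([0.17356519, 0.54781942, 0.23069267]), 'eef_rot': array([ 1.52829084e-01,  9.88252419e-01, -6.45259869e-04, -1.04719206e-04]), 'force': array([ 0.17962724, -0.33666352, -0.12882417]), 'wrist_torque': array([ 0.03203056, -0.0041074 ,  0.00428416]), 'finger_force': 0.0, 'width': 0.08546190973738002}
[[490.15149129   0.         315.2660221 ]
 [  0.         490.15149129 197.57391491]
 [  0.           0.           1.        ]] (array([0.88142674, 0.54492542, 0.7489744 ]), array([-0.45244001, -0.54032314, -0.70955388]))
[[427.48337319   0.         325.96058481]
 [  0.         427.48337319 197.89660139]
 [  0.           0.           1.        ]] (array([-0.0586341 , -0.534155  ,  0.55606479]), array([ 0.58362592,  0.63099698, -0.51131422]))
[[312.82206511   0.         323.77405772]
 [  0.         312.82206511 197.63975753]
 [  0.           0.           1.        ]] (array([0.1098624 , 0.56737831, 0.37258907]), array([ 0.25837837, -0.09646309, -0.96132095]))
```

View pics/scene1.png

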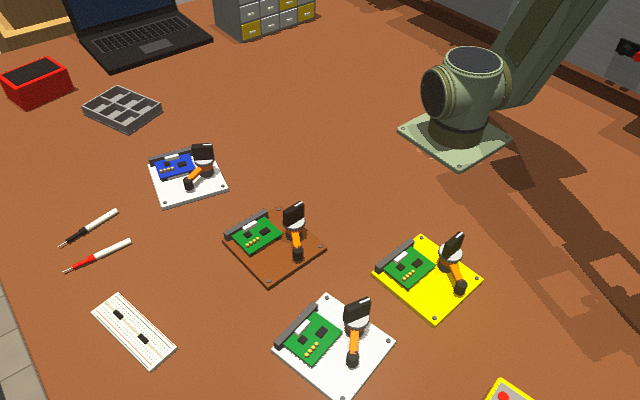

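View pics/m.png

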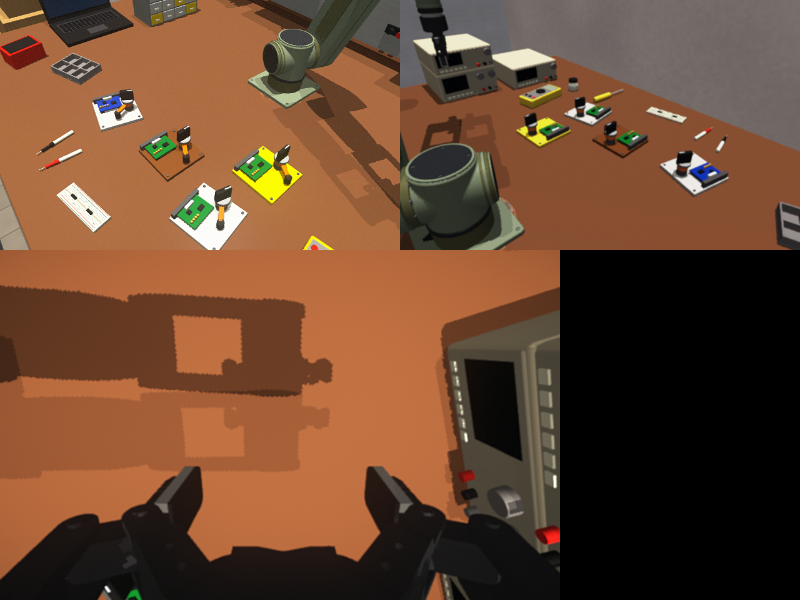

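The scene picture shows four knob clamps: white plate with green board, knob near (357,310); brown plate (293,215); yellow plate (452,248); and white plate with blue board (203,158). By the description the target is the white plate with the green board at (357,310). I'll check it in a crop.

```bash
python3 - <<'E'
from h import *
a=load('scene1');b=load('side1')
A=cv2.resize(a['image'][280:380,300:400],(400,400),interpolation=cv2.INTER_CUBIC)
p=onz(a,357,303,.092);q=proj(b,p);print(p,q)
x,y=np.round(q).astype(int);print('crop b origin',x-40,y-30)
B=cv2.resize(b['image'][y-30:y+50,x-40:x+40],(400,400),interpolation=cv2.INTER_CUBIC)
cv2.imwrite('pics/crop1.png',cv2.cvtColor(np.hstack([A,B]),cv2.COLOR_RGB2BGR))
E
```

```text
[0.55855026 0.2569419  0.092     ] [287.91255857 155.65107967]
crop b origin 248 126
```

View pics/crop1.png

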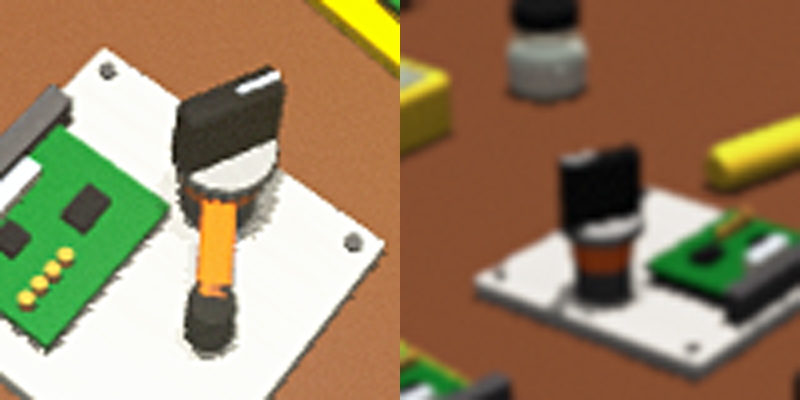

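```bash
cat >> h.py <<'E'
def rel(p,yaw_y=None):
    """offset to world TCP point p in tool units; turn to bring tool y to world angle yaw_y (clockwise=+)"""
    from scipy.spatial.transform import Rotation as Ro
    s=manip.read_state();R=Ro.from_quat(s['eef_rot']).as_matrix()
    print('t',s['t'],'tcp',s['ee_pos'].round(4),'q6',s['joint_positions'][5].round(3),'units',(R.T@(np.array(p)-s['ee_pos'])/.02).round(2))
    ay=np.degrees(np.arctan2(R[1,1],R[0,1]));print('tool y deg',ay.round(1))
    if yaw_y is not None: print('turn units',((ay-yaw_y+90)%180-90)/10)
E
python3 - <<'E'
from h import *
a=load('scene1');P=lambda x,y:onz(a,300+x/4,280+y/4,.092)
l,r=P(182,106),P(277,73);d=r-l;print(l,r,np.linalg.norm(d))
bar=np.degrees(np.arctan2(d[1],d[0]));print('line-end dir',bar)
w=onz(a,300+237/4,280+93/4,.092),P(280,72);print(w,np.degrees(np.arctan2(*(w[1]-w[0])[1::-1])))
c=(l+r)/2;print(c)
rel([c[0],c[1],.18],bar+90)
E
```

```text
[0.57692342 0.2507091  0.092     ] [0.53743517 0.26227693 0.092     ] 0.04114773721182577
line-end dir 163.67238183440696
(array([0.55607076, 0.25944074, 0.092     ]), array([0.5361824 , 0.26266218, 0.092     ])) 170.799352494611
[0.5571793  0.25649302 0.092     ]
t 0.15 tcp [0.1736 0.5478 0.2307] q6 -0.02 units [-22.68  -8.09   2.54]
tool y deg 72.4
turn units -0.1254209064236534
```

```bash
python3 -m pendant '[[-0.9,-0.6,0,0],[-0.9,-0.6,0,0],[-0.9,-0.6,0,0],[-0.9,-0.6,0,0],[-0.9,-0.6,0,0],[-0.9,-0.6,0,0],[-0.9,-0.6,0,0],[-0.9,-0.6,0,0],[-0.9,-0.6,0,0],[-0.9,-0.6,0,0],[-0.9,-0.6,0,0],[-0.9,-0.6,0,0]]' -1 && python3 -m pendant '[[-1,-0.1,0,0],[-1,-0.1,0,0],[-1,-0.1,0,0],[-1,-0.1,0,0],[-1,-0.1,0,0],[-1,-0.1,0.2,0],[-1,-0.1,0.4,0],[-1,-0.1,0.4,0],[-1,-0.1,0.4,0],[-1,0,0.4,0],[-1,0,0.4,0],[-0.9,0,0.4,0]]' -1
python3 - <<'E'
from h import *
rel([.557,.2565,.063],76)
w=shot('wrist','wrist2');print(proj(w,[.557,.2565,.092]))
E
```

```text
t: 1.65
ee_pos: [0.3369, 0.3441, 0.2315]
eef_rot: [0.153, 0.988, 0.0, 0.0]
force: [0.0, -0.1, -0.9]
width: 0.0855
finger_force: 0.0
t: 3.15
ee_pos: [0.5589, 0.2563, 0.1787]
eef_rot: [0.153, 0.988, 0.0, 0.0]
force: [1.1, 0.2, -0.4]
width: 0.0854
finger_force: 0.0
t 3.15 tcp [0.5589 0.2563 0.1787] q6 -0.853 units [ 0.09 -0.02  5.78]
tool y deg 72.4
turn units -0.3582226109290403
[324.39422889 199.0546788 ]
```

View pics/wrist2.png

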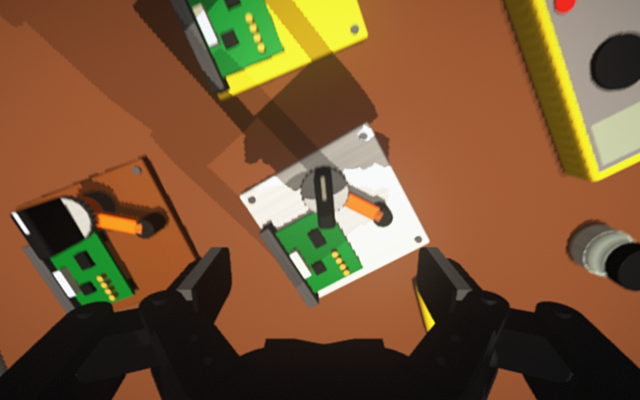

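```bash
python3 - <<'E'
from h import *
w=load('wrist2')
im=w['image'][155:240,275:375];cv2.imwrite('pics/crop2.png',cv2.cvtColor(cv2.resize(im,(700,595),interpolation=cv2.INTER_CUBIC),cv2.COLOR_RGB2BGR))
E
```

```text
(no output)
```

View pics/crop2.png

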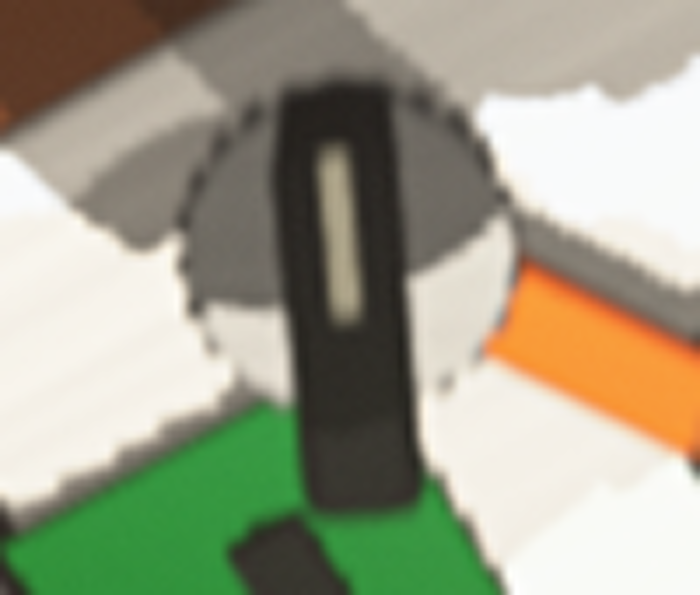

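```bash
python3 - <<'E'
from h import *
w=load('wrist2');P=lambda x,y:onz(w,275+x/7,155+y/7,.092)
a,b=P(332,145),P(347,322);top,bot=P(335,100),P(363,508)
print(ray(w,320,200)[0],a,b,np.linalg.norm(a-b),top,bot,np.linalg.norm(top-bot),P(307,300)-P(407,300))
d=a-b;print(np.degrees(np.arctan2(d[1],d[0])))
d=top-bot;print(np.degrees(np.arctan2(d[1],d[0])))
m=bot+.022*d/np.linalg.norm(d);print(m)
E
```

```text
[0.49511843 0.27566877 0.32070528] [0.5393401  0.26054527 0.092     ] [0.55850816 0.25616494 0.092     ] 0.019662193105908846 [0.5348184  0.26231519 0.092     ] [0.57961369 0.25136887 0.092     ] 0.04611334258296722 [-0.00327149 -0.01033823  0.        ]
167.12766990524997
166.268127750815
[0.55824251 0.2565912  0.092     ]
```

White-plate clamp with the green board confirmed (knob top at about (323,197), white line towards the top). Position and heading agree between views, so I'm descending.

```bash
python3 -m pendant '[[0.06,0,0,-0.4],[0,0,0.9,0],[0,0,1,0],[0,0,1,0],[0,0,1,0],[0,0,1,0],[0,0,0.6,0],[0,0,0.2,0],[0,0,0,0]]' -1
python3 - <<'E'
from h import *
rel([.5577,.2566,.063],76.7)
E
python3 -m pendant '[[0,0,0,0],[0,0,0,0],[0,0,0,0],[0,0,0,0],[0,0,0,0],[0,0,0,0],[0,0,0,0],[0,0,0,0]]' 1
python3 - <<'E'
from h import *
rel([.5577,.2566,.063],76.7);print(manip.read_state()['wrist_torque'])
E
```

```text
t: 4.32
ee_pos: [0.5567, 0.2571, 0.0656]
eef_rot: [0.118, 0.993, 0.0, 0.0]
force: [0.4, -0.9, -0.3]
width: 0.0853
finger_force: 0.0
t 4.325 tcp [0.5567 0.2571 0.0656] q6 -0.92 units [-0.06 -0.01  0.13]
tool y deg 76.4
turn units -0.027670805459604254
t: 5.32
ee_pos: [0.5566, 0.2574, 0.0657]
eef_rot: [0.118, 0.993, 0.0, 0.0]
force: [-0.6, 1.7, 4.6]
width: 0.0128
finger_force: 60.2
t 5.325 tcp [0.5566 0.2574 0.0657] q6 -0.92 units [-0.06 -0.02  0.13]
tool y deg 76.4
turn units -0.028431008220920262
[ 0.39178035  0.13023338 -0.05453567]
```

```bash
python3 -m pendant '[[0,0,0,0.7],[0,0,0,0.7],[0,0,0,0]]'; python3 -c "
from h import *
rel([.5577,.2566,.063]);print(manip.read_state()['wrist_torque'])"
python3 -m pendant '[[0,0,0,0.5],[0,0,0,0.3]]'; python3 -c "
from h import *
rel([.5577,.2566,.063]);print(manip.read_state()['wrist_torque'])
shot('scene','scene2')"
```

```text
t: 5.7
ee_pos: [0.5567, 0.2577, 0.0657]
eef_rot: [0.238, 0.971, 0.001, 0.0]
force: [-0.3, 5.1, 4.2]
width: 0.0131
finger_force: 60.2
t 5.7 tcp [0.5567 0.2577 0.0657] q6 -0.677 units [-0.07 -0.03  0.13]
tool y deg 62.5
[ 0.68156152  0.07853848 -0.05825491]
t: 5.95
ee_pos: [0.5568, 0.2579, 0.0657]
eef_rot: [0.305, 0.952, 0.001, 0.0]
force: [-0.1, 4.7, 3.6]
width: 0.0129
finger_force: 60.2
t 5.95 tcp [0.5568 0.2579 0.0657] q6 -0.537 units [-0.07 -0.03  0.13]
tool y deg 54.4
[0.77061935 0.13562434 0.08045018]
```

```bash
cat > r.py <<'E'
from h import *
s=manip.read_state();print(s['wrist_torque'].round(3),s['joint_positions'][5].round(3));rel([.5577,.2566,.063])
E
R='python3 r.py'
python3 -m pendant '[[0,0,0,0.3]]' >/dev/null;$R
python3 -m pendant '[[0,0,0,0.3]]' >/dev/null;$R
python3 -m pendant '[[0,0,0,0.3]]' >/dev/null;$R
python3 -m pendant '[[0,0,0,0.3]]' >/dev/null;$R
```

```text
[0.911 0.123 0.033] -0.485
t 6.125 tcp [0.5569 0.2579 0.0657] q6 -0.485 units [-0.07 -0.02  0.13]
tool y deg 51.5
[1.    0.119 0.02 ] -0.432
t 6.25 tcp [0.5569 0.258  0.0657] q6 -0.432 units [-0.07 -0.03  0.13]
tool y deg 48.5
[0.971 0.021 0.047] -0.38
t 6.375 tcp [0.5569 0.258  0.0657] q6 -0.38 units [-0.08 -0.03  0.13]
tool y deg 45.5
[0.957 0.042 0.181] -0.328
t 6.5 tcp [0.557  0.2581 0.0657] q6 -0.328 units [-0.08 -0.03  0.13]
tool y deg 42.5
```

```bash
R='python3 r.py'
python3 -m pendant '[[0,0,0,0.3]]' >/dev/null;$R
python3 -m pendant '[[0,0,0,0.3]]' >/dev/null;$R
python3 - <<'E'
from h import *
w=shot('scene','scene3')
w2=load('scene2')
g=lambda c:cv2.resize(c['image'][280:380,290:390],(400,400),interpolation=cv2.INTER_CUBIC)
cv2.imwrite('pics/crop3.png',cv2.cvtColor(np.hstack([g(w2),g(w)]),cv2.COLOR_RGB2BGR))
E
```

```text
[1.056 0.031 0.217] -0.276
t 6.625 tcp [0.5571 0.2582 0.0657] q6 -0.276 units [-0.08 -0.03  0.13]
tool y deg 39.5
[1.025 0.02  0.158] -0.223
t 6.75 tcp [0.5572 0.2582 0.0657] q6 -0.223 units [-0.08 -0.03  0.13]
tool y deg 36.5
```

View pics/crop3.png

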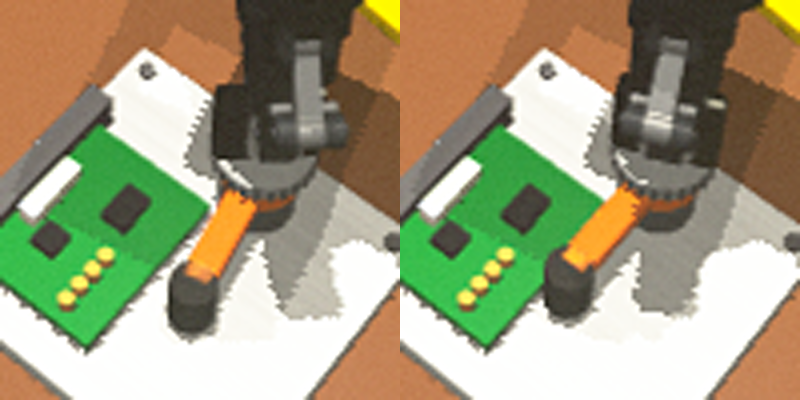

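In the right-hand crop the roller, at about (570,285), rests on the board's edge. The torque step puts the stop near tool y = 44°. Another 22.5° gives about 30° of slip.

```bash
R='python3 r.py'
python3 -m pendant '[[0,0,0,0.4],[0,0,0,0.4],[0,0,0,0.4],[0,0,0,0.4],[0,0,0,0.4],[0,0,0,0.25],[0,0,0,0]]';$R
python3 -c "
from h import *
A,B=load('scene3'),shot('scene','scene4')
for c in(load('scene1'),load('scene2'),A,B):
    i=cv2.cvtColor(c['image'],cv2.COLOR_RGB2HSV)[280:380,290:390];m=cv2.inRange(i,(10,180,150),(20,255,255));n,_,s,ce=cv2.connectedComponentsWithStats(m);k=1+np.argmax(s[1:,4]);ys,xs=np.nonzero(_==k);l=cv2.fitLine(np.c_[xs,ys].astype(np.float32),2,0,.01,.01).ravel()
    p=onz(c,290+l[2],280+l[3],.04);q=onz(c,290+l[2]+l[0]*5,280+l[3]+l[1]*5,.04);d=q-p;print(s[k,4],p,np.degrees(np.arctan2(d[1],d[0])),np.degrees(np.arctan2(p[1]-.2566,p[0]-.5577)))"
```

```text
t: 7.68
ee_pos: [0.5577, 0.2585, 0.0657]
eef_rot: [0.615, 0.788, 0.002, 0.0]
force: [1.9, 7.1, 2.4]
width: 0.013
finger_force: 59.9
[ 1.134 -0.185 -0.023] 0.168
t 7.675 tcp [0.5577 0.2585 0.0657] q6 0.168 units [-0.09 -0.02  0.13]
tool y deg 14.0
183 [0.58343657 0.28242285 0.04      ] -135.12624852818726 45.09588321494761
170 [0.59048752 0.27071182 0.04      ] -157.72385992700387 23.287148093277466
186 [0.59416532 0.26492268 0.04      ] -169.79350724284737 12.856709419084646
163 [0.59306778 0.26471002 0.04      ] -168.85696030467966 12.91495711025982
```

Arm direction was 45.1° at the start, then 23.3°, then 12.9° and steady. That puts the stop at tool y ≈ 44° and the slip at about 30°. Letting go and retreating upwards.

```bash
python3 -m pendant '[[0,0,0,0],[0,0,0,0],[0,0,0,0],[0,0,0,0],[0,0,0,0],[0,0,0,0],[0,0,0,0]]' -1
python3 -m pendant '[[0,0,-0.5,0],[0,0,-1,0],[0,0,-1,0],[0,0,-1,0],[0,0,-1,0],[0,0,-1,0],[0,0,-0.5,0],[0,0,0,0]]' -1
python3 - <<'E'
from h import *
w=shot('wrist','wrist5');s=shot('scene','scene5')
cv2.imwrite('pics/fin.png',cv2.cvtColor(np.hstack([cv2.resize(w['image'][100:300,200:400],(400,400)),cv2.resize(s['image'][240:380,270:410],(400,400))]),cv2.COLOR_RGB2BGR))
E
```

```text
t: 8.6
ee_pos: [0.5564, 0.257, 0.0653]
eef_rot: [0.616, 0.788, 0.0, -0.0]
force: [0.2, 0.5, -0.9]
width: 0.0853
finger_force: 0.0
t: 9.6
ee_pos: [0.5567, 0.2571, 0.1862]
eef_rot: [0.616, 0.788, 0.001, 0.0]
force: [-0.6, 0.4, -0.4]
width: 0.0854
finger_force: 0.0
```

View pics/fin.png

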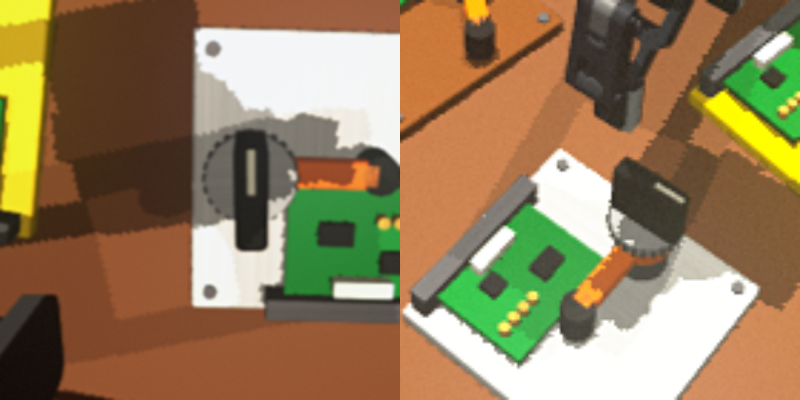

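The picture shows the orange arm against the board's edge, with the roller at about (378,170) in the left crop. The knob at about (250,190) is free and the gripper is clear.

```bash
python3 -c "
from cell import sign_off
print(sign_off())"
```

```text
the job is handed in; nothing more can be done
None
```

The green-board clamp is tightened: its arm is closed on the board, the knob slipped on by about 30 degrees (two clicks) and was let go, the blue clamp was not touched, and the job was handed in at about 10 s.

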